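# Make up two table caddies at the waiters' station

### The arm

A 6-joint arm with a two-finger parallel gripper is mounted at the origin on the work surface. World frame = base frame: x ahead of the robot, y to its left, z up, the work surface at z = 0. Lengths are in mm, angles in degrees, forces in N, time in s.
With the tool pointing down it reaches from about 300 to 850 mm from the base axis. Payload 4.2 kg.
Tool frame: the origin (TCP) lies at the very end of the fingers, on their centre line; the grasp point (between the pads) lies 19 mm behind it; z points along the fingers, y is the direction in which the jaws open and shut (so a half turn about z gives the same grasp; the last joint's range is limited). The gripper opens to 91 mm and grips with 3 to 60 N. Pads are 32 mm wide; open, the fingers measure 118 mm over their backs; the gripper's body (76 mm by 178 mm) begins 60 mm behind the grasp point.
Start: joints at [69.557, 18.312, 89.639, -0, 72.044, -1.146], TCP at [190.022, 542.711, 213.976] pointing down, gripper open.
Joint ranges: [-177.97, 177.97], [-48.28, 115.42], [12.27, 149.76], [-77.06, 257.06], [2.81, 150.46], [-146.56, 146.56]. Speed limits (degrees/s): [147.25, 147.25, 180, 180, 180, 180].

### API

Orientations are given as [roll, pitch, yaw] about the fixed x, y, z axes, in that order (R = Rz(yaw) Ry(pitch) Rx(roll)).
In Python, from workcell import monitor, eyes, job gives the robot as it stands.
- The arm moves only by the tool move_arm, never from a script. Its argument "increments" is a list that holds one entry, the list of rows, each a list of 7 numbers: the opening, from 0 (shut) to 1 (fully open), then the shift along the tool's x, y, z in cm, then the turn, a rotation vector about the tool's x, y, z in rad. In form: [[[jaw, x, y, z, ax, ay, az], ...]]. A call has 1 to 12 rows; each row shifts and turns the pose as measured when the row begins, along the tool's axes as they then stand; what a row does not reach is not made up. A row lasts 1/8 s, in which the tool goes at most 62.5 mm and 10.7 degrees, less where a joint would pass 70% of its speed; a pose out of reach is approached as far as the arm can. A call is refused whole if a number of a shift passes 6.25 or a number of a turn 0.188, either way. A call with a gripper value outside its range is refused whole. The fingers move at their own pace and stop on an object; "force" is the grip in N (left out, the last holds). Time passes only in rows, so rows that do not move let the fingers close. It gives the time, the measured TCP pose, the force and the opening at its end, in the units of the state.
- monitor.state(): the state, without advancing time (a new reading comes with each control period).
- eyes.grab_frame(name): name is "side" or "top" or "wrist"; returns a dict with "color" (384x512x3 uint8, red, green, blue), "z_map" (384x512 float32, mm along the optical axis (not along the pixel's ray), 0 where there is no reading), "camera_matrix" (3x3 intrinsics, pixels), "rvec" (rotation vector, rad) and "tvec" (3), from world to camera coordinates, as OpenCV has them. Camera axes: x right, y down, z forward; pixel columns grow to the right and rows downward; lengths in mm; the calibration is good to about 2 mm. The wrist camera is an equidistant fisheye: a pixel r from the principal point sees the ray r / f radians off the axis. A picture is of the moment at which its call begins.
- job.job_done(): hands the job in, once; it reports no verdict.
The state is a dict: "time_s": time; "qpos": joint angles; "qvel": joint speeds; "effort": joint torques, N m; "ee_pos": TCP position; "ee_rot": TCP orientation; "force": force on the tool from outside, world axes, zero at the start; "torque": the same for the moment, N m; "gripper_width": finger opening in mm.
Only numpy, scipy, OpenCV 4.12 (cv2) and the standard library are available. Lean on these libraries where they do the work, as an engineer would, in place of code of your own. Each camera call takes 0.05 s, during which the arm holds its last target. There are 200 camera calls.

### The job

Make up the two table caddies: put the light wooden pepper mill and the yellow mustard jar into the dark wooden caddy, and the white salt shaker, the green oil bottle and the red candle lantern into the white caddy, one thing to a well, each standing upright on the floor of its well. Knock none of these over, nor the black pepper mill and the amber vinegar bottle, which stay where they stand.

Things in the scene. Friction and masses are not known exactly. Their poses are not given: they have to be found in the camera images.
- mill_light: pepper mill of light, pale wood with a small steel button on top. Total height 102 mm; foot 48 mm across, straight waist 34 mm across from 34 to 78 mm height (grip it there), head 42 mm across from 83 to 91 mm height. About 0.16 kg. Origin at the centre of its underside, z up its own axis; round, so its yaw means nothing. 
- mustard: mustard jar, a plain yellow cylinder 48 mm across and 82 mm tall with a yellow lid of the same width (top 18 mm) and a white paper band. About 0.2 kg. Origin at the centre of its underside, z up its own axis; round, so its yaw means nothing. 
- salt: white ceramic salt shaker with a domed steel cap, 40 mm across and 88 mm tall, a straight cylinder up to 72 mm height. About 0.14 kg. Origin at the centre of its underside, z up its own axis; round, so its yaw means nothing. 
- oil: green glass oil bottle with a cork and a white paper band, total height 102 mm; body a straight cylinder 44 mm across up to 74 mm height (grip it there), then a shoulder and a neck 20 mm across. About 0.22 kg. Origin at the centre of its underside, z up its own axis; round, so its yaw means nothing. 
- lantern: red glass candle lantern with a thin brass band and a small brass button on its red top, 46 mm across and 80 mm tall, a straight cylinder up to 74 mm height. About 0.18 kg. Origin at the centre of its underside, z up its own axis; round, so its yaw means nothing. 
- mill_black: black pepper mill, the same shape and size as the light wooden one (102 mm tall, 48 mm across), with a small steel button on top; it stays where it stands. All stock stands 76 mm or more apart (centres; 86 mm along world y), nothing in it over 102 mm tall. Origin at the centre of its underside, z up its own axis; round, so its yaw means nothing. 
- vinegar: amber (brown) glass vinegar bottle with a black cap, the same shape and size as the green one (102 mm tall, 44 mm across); it belongs to neither kit and stays where it stands. Origin at the centre of its underside, z up its own axis; round, so its yaw means nothing. 
- caddy_wood: dark wooden caddy, a loose low tray (0.9 kg) 158 x 82 mm with two square wells side by side along its x axis. Wells are 70 x 70 mm inside with a cork floor; all walls are 6 mm thick and rise 22 mm above the table, the well floor 5 mm. Origin at the centre of its underside, x along its length, z up; well centres at x = -38 and +38 mm, y = 0.
- caddy_white: white caddy, a loose low tray (0.9 kg) 234 x 82 mm with three square wells in a row along its x axis. Wells are 70 x 70 mm inside with a grey floor; all walls are 6 mm thick and rise 22 mm above the table, the well floor 5 mm. Origin at the centre of its underside, x along its length, z up; well centres at x = -76, 0 and +76 mm, y = 0.
Things that resemble listed ones, but are neither listed nor needed, are in the scene too. Leave any purple look-alike of the mill_light alone.

How it is judged (in metres and radians):
At the end, for the whole second after the job is handed in: Each of the five stands in a well of its own caddy (within 17 mm of the well centre along each caddy axis, underside less than 10 mm above the caddy underside, tilt under 0.1 rad); all, caddies too, at rest. Black mill and vinegar bottle within 30 mm of their starts (angle between each of caddy_wood, mill_light, mustard, caddy_white, salt, oil, lantern's own z axis and vertical below 0.1 rad and y of mill_light in the frame of caddy_wood between -0.017 and 0.017 m and z of mill_light in the frame of caddy_wood between -0.002 and 0.01 m and (x of mill_light in the frame of caddy_wood between -0.055 and -0.021 m or x of mill_light in the frame of caddy_wood between 0.021 and 0.055 m) and linear speed of each of mill_light, mustard, caddy_wood, salt, oil, lantern, caddy_white below 0.02 m/s and angular speed of each of mill_light, mustard, salt, oil, lantern below 0.3 rad/s and y of mustard in the frame of caddy_wood between -0.017 and 0.017 m and z of mustard in the frame of caddy_wood between -0.002 and 0.01 m and (x of mustard in the frame of caddy_wood between -0.055 and -0.021 m or x of mustard in the frame of caddy_wood between 0.021 and 0.055 m) and y of salt in the frame of caddy_white between -0.017 and 0.017 m and z of salt in the frame of caddy_white between -0.002 and 0.01 m and (x of salt in the frame of caddy_white between -0.093 and -0.059 m or x of salt in the frame of caddy_white between -0.017 and 0.017 m or x of salt in the frame of caddy_white between 0.059 and 0.093 m) and y of oil in the frame of caddy_white between -0.017 and 0.017 m and z of oil in the frame of caddy_white between -0.002 and 0.01 m and (x of oil in the frame of caddy_white between -0.093 and -0.059 m or x of oil in the frame of caddy_white between -0.017 and 0.017 m or x of oil in the frame of caddy_white between 0.059 and 0.093 m) and y of lantern in the frame of caddy_white between -0.017 and 0.017 m and z of lantern in the frame of caddy_white between -0.002 and 0.01 m and (x of lantern in the frame of caddy_white between -0.093 and -0.059 m or x of lantern in the frame of caddy_white between -0.017 and 0.017 m or x of lantern in the frame of caddy_white between 0.059 and 0.093 m) and distance of each of mill_black, vinegar from where it was at the start of the episode below 0.03 m); the robot touches nothing.
It fails at once if one of the seven listed bottles, mills, jars and shakers is knocked over (tilted more than 0.8 rad) (angle between any of mill_light, mustard, salt, oil, lantern, mill_black, vinegar's own z axis and vertical above 0.8 rad).
It fails at once if the black mill or the vinegar bottle is moved by more than 30 mm (distance of any of mill_black, vinegar from where it was at the start of the episode above 0.03 m).
It also fails if it takes over 120 s, if anything falls off the work surface, if the arm or the gripper's body presses on something with over 40 N, if the wrist force passes 120 N, or if a joint passes its speed limit or range.

## Working session

There is one attempt and no reset: what is moved stays moved. The work goes in short steps, Python scripts to look and compute and a tool call to move; the robot and the scene stay as the last step left them, time stands still between calls to the robot, and variables do not carry over. Pictures are saved under pics/ and viewed, about 12 in all and at most 16, crops included, and the job is handed in when it is done.

Besides the shell and the picture viewer there is one more tool, called as name(argument=value, ...) on one line, values as JSON. move_arm: Moves the arm, as the interface text tells. Its arguments: {"type":"object","properties":{"increments":{"type":"array"},"force":{"type":"number"}},"required":["increments"]}

```bash
mkdir -p pics; cat > h.py <<'E'
import numpy as np, cv2
from workcell import monitor, eyes, job
def grab(n):
    f=eyes.grab_frame(n); f['R']=cv2.Rodrigues(np.array(f['rvec'],float))[0]; f['t']=np.array(f['tvec'],float).ravel(); return f
def save(img,name,s=1):
    cv2.imwrite('pics/'+name,cv2.resize(cv2.cvtColor(img,cv2.COLOR_RGB2BGR),None,fx=s,fy=s,interpolation=cv2.INTER_CUBIC))
def world(f):  # HxWx3 world points from depth (pinhole)
    K=f['camera_matrix'];z=f['z_map'].astype(float);v,u=np.mgrid[:z.shape[0],:z.shape[1]]
    P=np.stack([(u-K[0,2])/K[0,0]*z,(v-K[1,2])/K[1,1]*z,z],-1)
    return (P-f['t'])@f['R']
E
python3 - <<'E'
from h import *
t=grab('top');s=grab('side')
save(t['color'],'top0.png',1.55);save(s['color'],'side0.png',1.55)
np.savez('f0.npz',tc=t['color'],tw=world(t),sc=s['color'],sw=world(s))
for f in(t,s):print(f['camera_matrix'].round(1).tolist(),(-f['R'].T@f['t']).round())
print(monitor.state())
E
```

```text
[[405.7, 0.0, 259.7], [0.0, 405.7, 185.9], [0.0, 0.0, 1.0]] [ 394.   12. 1041.]
[[353.4, 0.0, 256.6], [0.0, 353.4, 186.2], [0.0, 0.0, 1.0]] [ 141. -581.  510.]
{'time_s': 0.1, 'qpos': array([ 6.95577500e+01,  1.83471835e+01,  8.96996648e+01, -7.78322366e-04,
        7.20450427e+01, -1.14570713e+00]), 'qvel': array([ 0.00681623, -0.14734057, -0.14434186, -0.05313584,  0.11274261,
       -0.0011242 ]), 'effort': array([-4.19064654e-04, -4.13333166e+01, -2.32508147e+01,  7.28285196e-02,
        4.21447784e-02, -5.26555414e-05]), 'ee_pos': array([189.85314305, 542.26382076, 213.21064674]), 'ee_rot': array([-1.79908113e+02, -1.09747866e-03,  1.60703697e+02]), 'force': array([ 0.43938984, -0.20846715,  0.32472974]), 'torque': array([0.01717284, 0.02627711, 0.03421451]), 'gripper_width': 91.21224428794741}
```

View pics/top0.png

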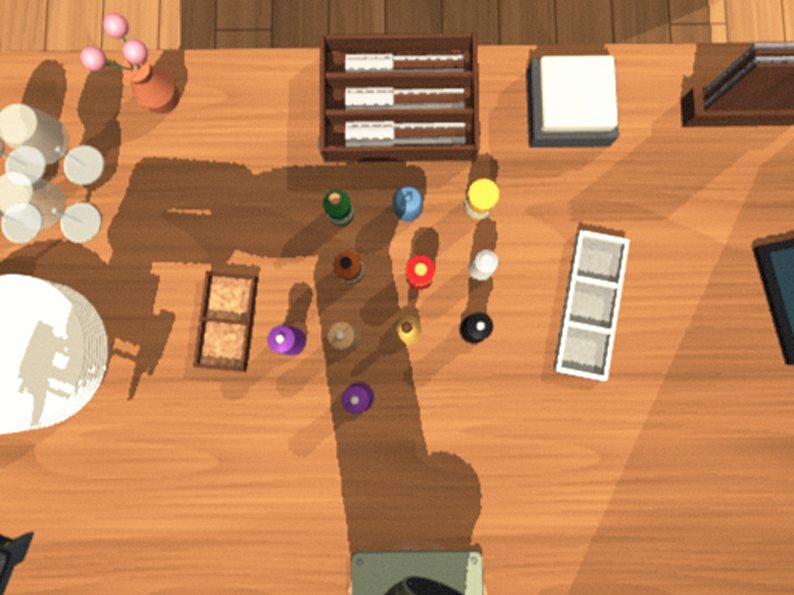

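View pics/side0.png

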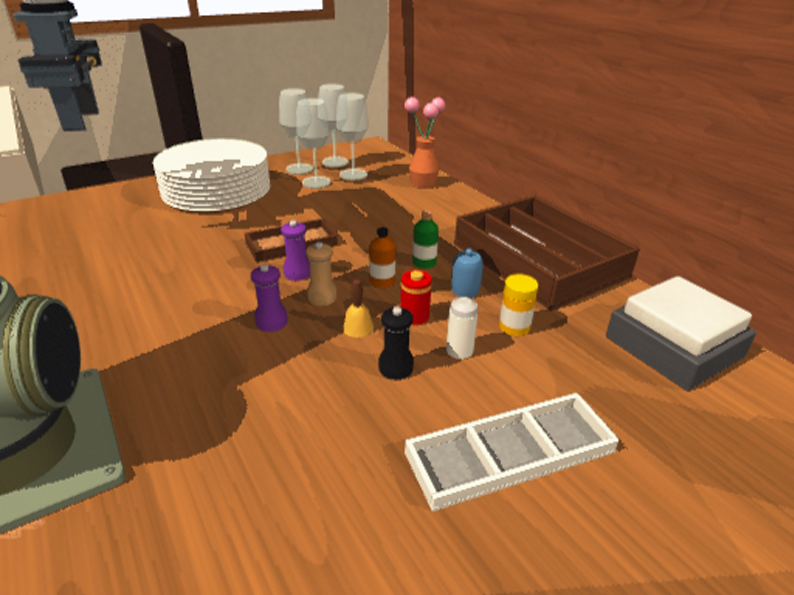

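The table shows (780-px wide top view): oil (338,205), blue decoy (408,203), mustard (483,195), vinegar (348,266), lantern (420,270), salt (484,264), purple mills (286,340) and (357,398), tan mill (340,335), yellow pear-shaped decoy (408,328), black mill (478,327). The wooden caddy is at (227,320) and the white one at (593,305). For mill_light, the only straight-waisted candidate with a pale wood colour and steel button is (340,335). I'll confirm it in a crop.

```bash
cat > loc.py <<'E'
from h import *
from scipy.optimize import least_squares
# name: (seed px in 1.55x top view, radius, band z0,z1 of straight wall, height)
OB={'oil':((338,205),22,10,70,102),'mustard':((483,195),24,10,78,82),'vinegar':((348,266),22,10,70,102),'lantern':((420,270),23,10,70,80),
'salt':((484,264),20,10,70,88),'mill_light':((340,335),17,36,76,102),'mill_black':((478,327),17,36,76,102),'purpA':((286,340),17,36,76,102),'purpB':((357,398),17,36,76,102),'blue':((408,203),22,10,60,90),'pear':((408,328),22,10,30,90)}
def fit(P,c,r,z0,z1):
    d=np.hypot(P[:,0]-c[0],P[:,1]-c[1]);Q=P[(P[:,2]>z0)&(P[:,2]<z1)&(d<36)]
    s=least_squares(lambda p:np.hypot(Q[:,0]-p[0],Q[:,1]-p[1])-r,c,loss='soft_l1',f_scale=1.5)
    return s.x,len(Q),np.median(abs(s.fun))
E
python3 - <<'E'
from loc import *
d=np.load('f0.npz');T=d['tw'];S=d['sw'].reshape(-1,3);Tf=T.reshape(-1,3)
for n,(px,r,z0,z1,h) in OB.items():
    u,v=int(px[0]/1.55),int(px[1]/1.55);p=np.median(T[v-1:v+2,u-1:u+2].reshape(-1,3),0)
    N=Tf[(np.hypot(Tf[:,0]-p[0],Tf[:,1]-p[1])<32)&(Tf[:,2]>25)]
    print(n,'topz %.0f seed'%N[:,2].max(),p.round(),'| side',*[np.round(a,1) for a in fit(S,p[:2],r,z0,z1)],'| top',*[np.round(a,1) for a in fit(Tf,p[:2],r,z0,z1)],'| both',fit(np.r_[S,Tf],p[:2],r,z0,z1)[0].round(1))
# caddies: rim points
for n,(x0,y0,x1,y1) in {'wood':(185,262,262,378),'white':(548,222,638,388)}.items():
    a=T[int(y0/1.55):int(y1/1.55),int(x0/1.55):int(x1/1.55)].reshape(-1,3)
    q=a[(a[:,2]>16)&(a[:,2]<30)];R=cv2.minAreaRect(q[:,:2].astype(np.float32));print(n,len(q),np.median(q[:,2]),R)
c=d['tc'];s=d['sc'];A=cv2.resize(c[195:285,165:330],(660,360),interpolation=cv2.INTER_CUBIC);B=cv2.resize(s[135:250,155:350],(390,230),interpolation=cv2.INTER_CUBIC)
im=np.zeros((590,660,3),np.uint8);im[:360]=A;im[360:,:390]=B;save(im,'crop1.png')
E
```

```text
oil topz 106 seed [642. 115.  87.] | side [649.4 120.7] 306 0.8 | top [650.6 119.9] 101 0.3 | both [649.8 120.5]
mustard topz 88 seed [ 658. -110.   81.] | side [ 659.8 -110.4] 515 0.6 | top [ 660.5 -111.6] 131 0.3 | both [ 660.1 -110.7]
vinegar topz 106 seed [545.  99. 101.] | side [550.4 104.2] 338 0.8 | top [551.5 103.4] 64 0.2 | both [550.7 104.1]
lantern topz 82 seed [540.  -9.  78.] | side [541.6 -10.1] 363 0.6 | top [542.6 -11.2] 56 0.2 | both [541.9 -10.2]
salt topz 91 seed [ 546. -109.   88.] | side [ 552.6 -111.6] 402 0.5 | top [ 553.2 -112.9] 63 0.2 | both [ 552.8 -111.8]
mill_light topz 104 seed [439. 111. 101.] | side [440. 112.] 194 0.7 | top [437.7 111.8] 2 0.0 | both [440. 112.]
mill_black topz 105 seed [451. -96. 101.] | side [452.  -97.9] 245 0.5 | top [451.9 -99.3] 6 0.3 | both [452. -98.]
purpA topz 104 seed [434. 193.  95.] | side [435.7 202.1] 174 0.7 | top [436.7 201.5] 20 0.1 | both [435.8 202.1]
purpB topz 106 seed [348.  85. 100.] | side [344.   90.4] 219 0.6 | top [347.8  85.4] 0 nan | both [344.   90.4]
blue topz 84 seed [650.   6.  71.] | side [654.2   5.7] 326 1.0 | top [654.3   7. ] 111 0.8 | both [654.2   6. ]
pear topz 88 seed [451.   9.  85.] | side [453.8  15.3] 145 1.3 | top [453.5  11.4] 89 2.8 | both [453.8  14.6]
wood 566 21.201763179639116 ((470.134033203125, 307.8302307128906), (83.53502655029297, 157.76864624023438), 83.91653442382812)
white 833 21.265986389217336 ((490.0543212890625, -292.12353515625), (83.82613372802734, 234.4485321044922), 78.02816009521484)
  return _methods._mean(a, axis=axis, dtype=dtype,
  ret = ret.dtype.type(ret / rcount)
```

View pics/crop1.png

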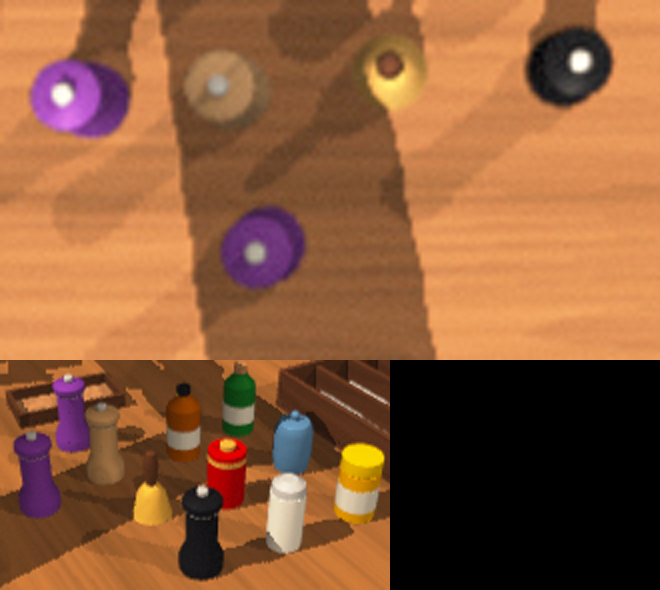

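The crop confirms it: the tan straight-waisted mill at crop (220,88) is mill_light. Both mills beside it are plainly purple, and the yellow one is a bell. All fits agree to about 1–2 mm between views, and the heights and caddy sizes match the spec.

Plan: jaws along world y (yaw 180), TCP at 37 mm for grasps. Wood wells are at (508,304) and (432,312). White wells are at (564,-308), (490,-292) and (416,-276).

move_arm(increments=[[[0.72,0,0,0,0,0,-0.168],[0.72,0,0,0,0,0,-0.168],[0.72,-2.78,-4.78,0.2,0,0,0],[0.72,-2.78,-4.78,0.2,0,0,0],[0.72,-2.78,-4.78,0.2,0,0,0],[0.72,-2.78,-4.78,0.2,0,0,0],[0.72,-2.78,-4.78,0.2,0,0,0],[0.72,-2.78,-4.78,0.2,0,0,0],[0.72,-2.78,-4.78,0.2,0,0,0],[0.72,-2.78,-4.78,0.2,0,0,0],[0.72,0,0,0,0,0,0]]], force=25)

```text
time_s: 1.48
ee_pos: [422.1, 150.4, 193.8]
ee_rot: [-179.6, -0.1, -179.2]
force: [-0.7, 0.7, -0.3]
gripper_width: 65.6
```

move_arm(increments=[[[0.72,-0.9,-1.9,1,0,0,0.014],[0.72,-0.9,-1.9,1,0,0,0],[0.72,0,0,0,0,0,0],[0.72,0,0,0,0,0,0]]])

```text
time_s: 1.98
ee_pos: [438.8, 114.5, 173.1]
ee_rot: [-179.8, -0.3, 180.0]
force: [-0.3, 0.1, 1.0]
gripper_width: 65.8
```

move_arm(increments=[[[0.72,-0.12,-0.25,3,0,0,0],[0.72,0,0,4,0,0,0],[0.72,0,0,4,0,0,0],[0.72,0,0,2.6,0,0,0],[0.72,0,0,0,0,0,0],[0.72,0,0,0,0,0,0]]])

```text
time_s: 2.72
ee_pos: [440.9, 118.9, 37.7]
ee_rot: [180.0, 0.2, -179.6]
force: [-0.2, -0.1, -0.2]
gripper_width: 65.7
```

```bash
python3 - <<'E'
from h import *
for i in range(4):
    s=monitor.state();print(s['time_s'],s['ee_pos'].round(2),s['qpos'].round(3))
    if i<3: f=grab('top')
E
```

```text
2.725 [440.95 118.87  37.7 ] [ 1.36590e+01  1.91550e+01  1.18674e+02 -3.00000e-02  4.19850e+01
 -7.67220e+01]
2.775 [440.98 118.81  37.79] [ 1.36500e+01  1.91420e+01  1.18677e+02 -2.90000e-02  4.19810e+01
 -7.67250e+01]
2.825 [441.12 118.66  37.9 ] [ 1.36300e+01  1.91270e+01  1.18679e+02 -3.40000e-02  4.19650e+01
 -7.67300e+01]
2.875 [441.12 118.48  37.87] [ 1.36110e+01  1.91250e+01  1.18687e+02 -4.00000e-02  4.19560e+01
 -7.67310e+01]
```

move_arm(increments=[[[0.72,0,-0.6,0,0,0,0],[0.72,0,0,0,0,0,0]]])

```text
time_s: 3.12
ee_pos: [442.0, 112.3, 39.2]
ee_rot: [179.9, 0.4, -179.6]
force: [-0.4, 0.6, 0.1]
gripper_width: 65.8
```

move_arm(increments=[[[0,0,0,0,0,0,0],[0,0,0,0,0,0,0],[0,0,0,0,0,0,0],[0,0,0,0,0,0,0],[0,0,0,0,0,0,0],[0,0,0,0,0,0,0]]])

```text
time_s: 3.88
ee_pos: [442.3, 112.0, 39.6]
ee_rot: [179.9, 0.4, -179.7]
force: [0.4, 0.0, 0.1]
gripper_width: 40.0
```

move_arm(increments=[[[0,0,0,0,0,0,0],[0,0,0,0,0,0,0],[0,0,0,0,0,0,0],[0,0,0,0,0,0,0]]])

```text
time_s: 4.38
ee_pos: [442.3, 112.0, 39.5]
ee_rot: [179.9, 0.4, -179.7]
force: [-0.7, 0.1, 1.2]
gripper_width: 40.6
```

```bash
python3 - <<'E'
from h import *
s=grab('side');t=grab('top')
im=np.hstack([cv2.resize(s['color'][90:230,120:300],(540,420),interpolation=cv2.INTER_CUBIC),cv2.resize(t['color'][180:290,180:250],(255,420),interpolation=cv2.INTER_CUBIC)]);save(im,'g1.png')
E
```

```text
(no output)
```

View pics/g1.png

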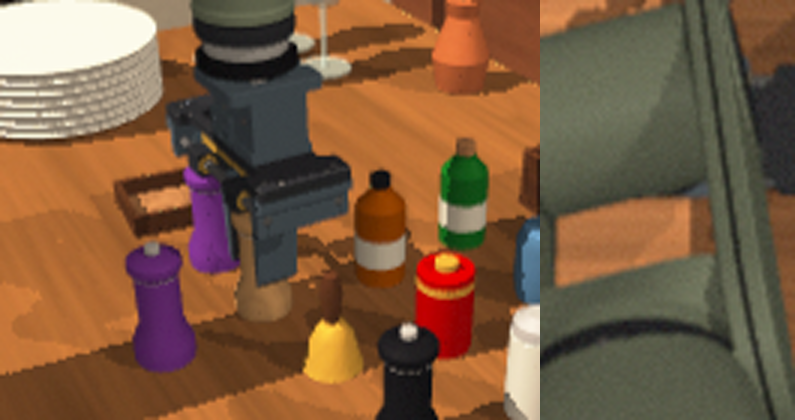

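move_arm(increments=[[[0,0,0,-0.7,0,0,0],[0,0,0,-0.7,0,0,0],[0,0,0,-0.7,0,0,0],[0,0,0,0,0,0,0],[0,0,0,0,0,0,0]]], force=35)

```text
time_s: 5.1
ee_pos: [441.7, 112.0, 61.9]
ee_rot: [179.9, 0.4, -179.7]
force: [-0.4, -0.3, -1.1]
gripper_width: 40.7
```

```bash
python3 - <<'E'
from h import *
s=grab('side');print(monitor.state()['gripper_width'])
save(s['color'][90:230,120:300],'g2.png',4)
E
```

```text
40.39228172324832
```

View pics/g2.png

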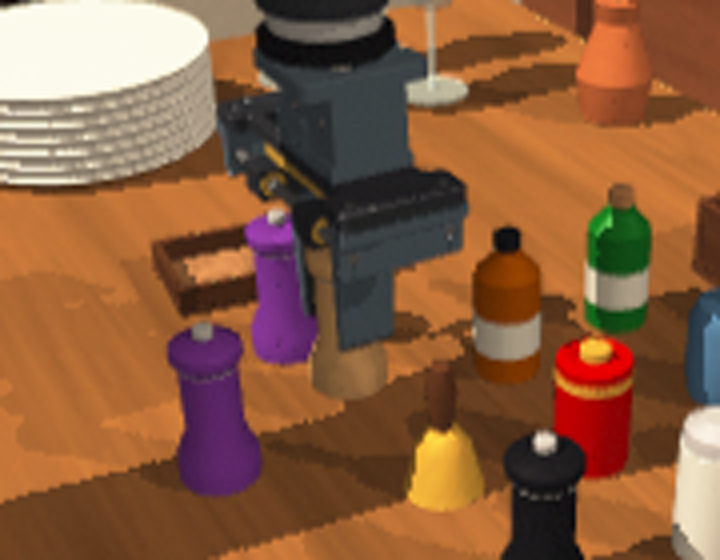

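move_arm(increments=[[[0,0,0,-4,0,0,0],[0,0,0,-4,0,0,0],[0,0,0,-4,0,0,0],[0,0,0,0,0,0,0],[0,0.2,4,0,0,0,0],[0,0.2,5,0,0,0,0],[0,0.2,5,0,0,0,0],[0,0.2,4,0,0,0,0],[0,0,1,0,0,0,0],[0,0,0,0,0,0,0],[0,0,0,0,0,0,0]]])

```text
time_s: 6.52
ee_pos: [426.4, 302.3, 173.2]
ee_rot: [-179.4, -0.7, -179.8]
force: [0.4, -0.3, -1.2]
gripper_width: 40.3
```

```bash
cat > to.py <<'E'
import sys
from h import *
from scipy.spatial.transform import Rotation as R
def to(x,y,z,yaw=180):
    s=monitor.state();r=R.from_euler('xyz',s['ee_rot'],degrees=True)
    print('shift cm',(r.inv().apply(np.array([x,y,z])-s['ee_pos'])/10).round(2),'rot',(r.inv()*R.from_euler('xyz',[180,0,yaw],degrees=True)).as_rotvec().round(3),'at',s['ee_pos'].round(1),'w',round(s['gripper_width'],1))
if __name__=='__main__': to(*map(float,sys.argv[1:]))
E
python3 to.py 434 312 60
```

```text
shift cm [-0.9   1.09 11.3 ] rot [-0.011 -0.012  0.003] at [426.4 302.3 173.2] w 40.3
```

move_arm(increments=[[[0,-0.8,0.97,0,-0.011,-0.012,0],[0,0,0,0,0,0,0],[0,0,0,3.5,0,0,0],[0,0,0,3.5,0,0,0],[0,0,0,3.0,0,0,0],[0,0,0,1,0,0,0],[0,0,0,0,0,0,0],[0,0,0,0,0,0,0]]])

```text
time_s: 7.52
ee_pos: [439.1, 310.6, 63.9]
ee_rot: [179.7, 0.5, 179.9]
force: [0.6, -0.2, -0.3]
gripper_width: 40.2
```

```bash
python3 to.py 434 312 46
```

```text
shift cm [0.53 0.13 1.79] rot [ 0.005  0.008 -0.003] at [439.1 310.6  63.9] w 40.2
```

move_arm(increments=[[[0,0.5,0.13,0.5,0.005,0.008,0],[0,0,0,0.7,0,0,0],[0,0,0,0.4,0,0,0],[0,0,0,0,0,0,0],[0,0,0,0,0,0,0]]])

```text
time_s: 8.15
ee_pos: [435.0, 313.0, 48.9]
ee_rot: [179.9, 0.2, 179.9]
force: [-0.2, 0.3, -2.1]
gripper_width: 40.3
```

```bash
python3 to.py 434 312 45.5
```

```text
shift cm [ 0.1  -0.1   0.34] rot [ 0.002  0.003 -0.002] at [435.  313.   48.9] w 40.3
```

move_arm(increments=[[[0,0,0,0.3,0,0,0],[0,0,0,0,0,0,0],[0,0,0,0,0,0,0],[0.72,0,0,0,0,0,0],[0.72,0,0,0,0,0,0],[0.72,0,0,0,0,0,0],[0.72,0,0,0,0,0,0],[0.72,0,0,0,0,0,0],[0.72,0,0,0,0,0,0],[0.72,0,0,0,0,0,0]]])

```text
time_s: 9.4
ee_pos: [435.8, 313.5, 46.7]
ee_rot: [179.8, 0.3, 179.9]
force: [-0.1, 0.3, 0.8]
gripper_width: 65.7
```

move_arm(increments=[[[0.72,0,0,-4,0,0,0],[0.72,0,0,-5,0,0,0],[0.72,0,0,-4,0,0,0],[0.72,-2.6,-5,0,0,0,0],[0.72,-2.6,-5,0,0,0,0],[0.72,-2.6,-5,0,0,0,0],[0.72,-2.6,-5,0,0,0,0],[0.72,-2.6,-5,0,0,0,0],[0.72,-2.6,-5,0,0,0,0],[0.72,-2.6,-5,0,0,0,0],[0.72,-2,-4,0,0,0,0],[0.72,0,0,0,0,0,0]]])

```text
time_s: 10.9
ee_pos: [643.9, -88.3, 180.7]
ee_rot: [179.8, 0.5, -179.9]
force: [-1.0, 0.5, 0.5]
gripper_width: 65.8
```

```bash
python3 to.py 660 -110.5 150
```

```text
shift cm [-1.58 -2.23  3.07] rot [0.004 0.009 0.001] at [643.9 -88.3 180.7] w 65.8
```

move_arm(increments=[[[0.72,-1.5,-2.0,1,0.004,0.009,0],[0.72,0,0,0,0,0,0],[0.72,0,0,3,0,0,0],[0.72,0,0,2,0,0,0],[0.72,0,0,0,0,0,0],[0.72,0,0,0,0,0,0]]])

```text
time_s: 11.65
ee_pos: [656.8, -102.0, 121.8]
ee_rot: [179.8, -0.1, -179.8]
force: [0.2, 0.1, -0.3]
gripper_width: 65.6
```

```bash
python3 to.py 660 -110.5 37
```

```text
shift cm [-0.32 -0.89  8.48] rot [ 0.004 -0.001  0.004] at [ 656.8 -102.   121.8] w 65.6
```

move_arm(increments=[[[0.72,-0.32,-0.9,0,0.004,0,0.004],[0.72,0,-0.1,1,0,0,0],[0.72,0,0,3,0,0,0],[0.72,0,0,3,0,0,0],[0.72,0,0,1,0,0,0],[0.72,0,0,0,0,0,0],[0.72,0,0,0,0,0,0]]])

```text
time_s: 12.52
ee_pos: [663.2, -113.5, 43.4]
ee_rot: [-179.9, 0.4, 180.0]
force: [-0.2, 0.5, -0.5]
gripper_width: 65.5
```

```bash
python3 to.py 660 -110.5 37
```

```text
shift cm [0.32 0.3  0.64] rot [-0.001  0.007 -0.001] at [ 663.2 -113.5   43.4] w 65.5
```

move_arm(increments=[[[0.72,0.3,0.3,0.5,0,0.007,0],[0.72,0,0,0,0,0,0],[0.72,0,0,0,0,0,0],[0,0,0,0,0,0,0],[0,0,0,0,0,0,0],[0,0,0,0,0,0,0],[0,0,0,0,0,0,0],[0,0,0,0,0,0,0],[0,0,0,0,0,0,0],[0,0,0,0,0,0,0],[0,0,0,0,0,0,0]]])

```text
time_s: 13.9
ee_pos: [661.5, -110.7, 40.8]
ee_rot: [-179.9, 0.3, 180.0]
force: [0.0, -0.3, 0.3]
gripper_width: 47.6
```

```bash
python3 to.py 660 -110.5 180
```

```text
shift cm [  0.09  -0.02 -13.92] rot [-0.002  0.005 -0.001] at [ 661.5 -110.7   40.8] w 47.6
```

move_arm(increments=[[[0,0,0,-2,0,0.004,0],[0,0,0,-4,0,0,0],[0,0,0,-4,0,0,0],[0,0,0,-4,0,0,0],[0,1.8,4,0,0,0,0],[0,1.8,5,0,0,0,0],[0,1.8,5,0,0,0,0],[0,1.8,5,0,0,0,0],[0,1.8,5,0,0,0,0],[0,1.8,5,0,0,0,0],[0,1.8,5,0,0,0,0],[0,1.5,4,0,0,0,0]]])

```text
time_s: 15.4
ee_pos: [514.6, 278.4, 178.6]
ee_rot: [-179.9, -0.7, 179.6]
force: [0.9, -0.2, -2.5]
gripper_width: 47.7
```

move_arm(increments=[[[0,0,1,0,0,0,0],[0,0,0,0,0,0,0],[0,0,0,0,0,0,0]]])

```text
time_s: 15.78
ee_pos: [513.3, 289.5, 177.3]
ee_rot: [-179.8, -0.8, 179.8]
force: [-0.7, -0.0, -2.7]
gripper_width: 47.3
```

```bash
python3 to.py 509 304 60
```

```text
shift cm [ 0.27  1.49 11.73] rot [-0.004 -0.014 -0.004] at [513.3 289.5 177.3] w 47.3
```

move_arm(increments=[[[0,0.27,1.4,0,-0.004,-0.014,-0.004],[0,0,0.2,2,0,0,0],[0,0,0,3,0,0,0],[0,0,0,3,0,0,0],[0,0,0,1.5,0,0,0],[0,0,0,0,0,0,0],[0,0,0,0,0,0,0]]])

```text
time_s: 16.65
ee_pos: [514.0, 305.7, 82.4]
ee_rot: [179.7, 0.5, 179.6]
force: [0.3, -0.1, -2.1]
gripper_width: 47.2
```

```bash
python3 to.py 509 304 47; python3 - <<'E'
from h import *
t=grab('top');s=grab('side');np.savez('f1.npz',tc=t['color'],tw=world(t),sc=s['color'],sw=world(s))
im=np.hstack([cv2.resize(t['color'][150:270,90:240],(500,400)),cv2.resize(s['color'][90:210,120:210],(300,400))]);save(im,'p1.png')
E
```

```text
shift cm [ 0.53 -0.19  3.54] rot [ 0.005  0.008 -0.006] at [514.  305.7  82.4] w 47.2
```

View pics/p1.png

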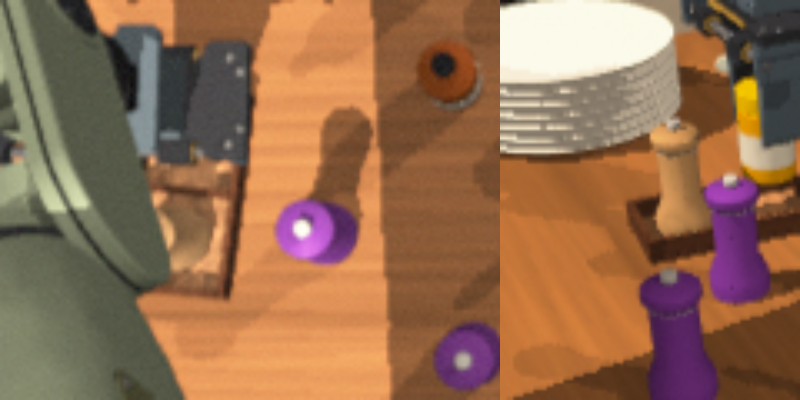

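The mill stands upright in the near well (side crop (680,180)), and the mustard hangs above the far one. Lowering now.

move_arm(increments=[[[0,0.5,-0.2,0.5,0.005,0.008,-0.006],[0,0,0,1,0,0,0],[0,0,0,1,0,0,0],[0,0,0,0.6,0,0,0],[0,0,0,0,0,0,0],[0,0,0,0,0,0,0]]])

```text
time_s: 17.5
ee_pos: [509.1, 303.9, 50.2]
ee_rot: [180.0, 0.1, -180.0]
force: [0.2, 0.7, -1.5]
gripper_width: 47.3
```

```bash
python3 to.py 509 304 46
```

```text
shift cm [0.01 0.01 0.42] rot [0.    0.001 0.   ] at [509.1 303.9  50.2] w 47.3
```

move_arm(increments=[[[0,0,0,0.4,0,0,0],[0,0,0,0,0,0,0],[0,0,0,0,0,0,0],[0.72,0,0,0,0,0,0],[0.72,0,0,0,0,0,0],[0.72,0,0,0,0,0,0],[0.72,0,0,0,0,0,0],[0.72,0,0,0,0,0,0],[0.72,0,0,-3,0,0,0],[0.72,0,0,-4,0,0,0],[0.72,0,0,-4,0,0,0],[0.72,0,0,-2.5,0,0,0]]])

```text
time_s: 19.0
ee_pos: [508.5, 303.6, 184.1]
ee_rot: [-180.0, -0.0, -180.0]
force: [-0.3, -0.1, -0.8]
gripper_width: 65.6
```

move_arm(increments=[[[0.72,-0.5,-5,0,0,0,0],[0.72,-0.5,-5,0,0,0,0],[0.72,-0.5,-5,0,0,0,0],[0.72,-0.5,-5,0,0,0,0],[0.72,-0.5,-5,0,0,0,0],[0.72,-0.4,-3.5,0,0,0,0],[0.72,0,-1.5,1,0,0,0],[0.72,0,-0.5,2,0,0,0],[0.72,0,0,2,0,0,0],[0.72,0,0,0,0,0,0],[0.72,0,0,0,0,0,0]]])

```text
time_s: 20.38
ee_pos: [540.2, -6.6, 134.3]
ee_rot: [179.7, 0.4, -179.8]
force: [0.1, -1.0, -0.0]
gripper_width: 65.3
```

```bash
python3 to.py 542 -10.5 37
```

```text
shift cm [-0.11 -0.44  9.73] rot [0.005 0.007 0.003] at [540.2  -6.6 134.3] w 65.3
```

move_arm(increments=[[[0.72,-0.1,-0.4,1,0.005,0.007,0.003],[0.72,0,0,2,0,0,0],[0.72,0,0,3,0,0,0],[0.72,0,0,2.5,0,0,0],[0.72,0,0,0.8,0,0,0],[0.72,0,0,0,0,0,0],[0.72,0,0,0,0,0,0]]])

```text
time_s: 21.25
ee_pos: [545.6, -10.3, 41.4]
ee_rot: [-179.9, 0.4, -179.9]
force: [-0.4, 1.1, 0.2]
gripper_width: 65.7
```

```bash
python3 to.py 542 -10.5 37
```

```text
shift cm [ 0.36 -0.02  0.44] rot [-0.002  0.008  0.002] at [545.6 -10.3  41.4] w 65.7
```

move_arm(increments=[[[0.72,0.36,0,0.2,-0.002,0.008,0.002],[0.72,0,0,0,0,0,0],[0.72,0,0,0,0,0,0],[0,0,0,0,0,0,0],[0,0,0,0,0,0,0],[0,0,0,0,0,0,0],[0,0,0,0,0,0,0],[0,0,0,0,0,0,0],[0,0,0,0,0,0,0],[0,0,0,0,0,0,0],[0,0,0,0,0,0,0]]])

```text
time_s: 22.62
ee_pos: [543.1, -10.4, 41.4]
ee_rot: [180.0, 0.2, 180.0]
force: [0.2, -0.6, 0.2]
gripper_width: 45.5
```

move_arm(increments=[[[0,0,0,-2,0,0,0],[0,0,0,-4,0,0,0],[0,0,0,-4,0,0,0],[0,0,0,-4,0,0,0],[0,-0.3,-4,0,0,0,0],[0,-0.3,-5,0,0,0,0],[0,-0.3,-5,0,0,0,0],[0,-0.3,-5,0,0,0,0],[0,-0.3,-5,0,0,0,0],[0,-0.3,-3,0,0,0,0],[0,0,-1.5,0,0,0,0],[0,0,0,0,0,0,0]]])

```text
time_s: 24.12
ee_pos: [558.9, -301.8, 180.7]
ee_rot: [179.8, -0.3, -179.9]
force: [-0.4, 1.2, -1.5]
gripper_width: 45.0
```

move_arm(increments=[[[0,0,0,0,0,0,0],[0,0,0,0,0,0,0]]])

```text
time_s: 24.38
ee_pos: [558.8, -299.2, 180.6]
ee_rot: [179.7, -0.3, -179.8]
force: [0.2, -0.5, -1.0]
gripper_width: 45.4
```

```bash
python3 to.py 565 -308 75
```

```text
shift cm [-0.68 -0.94 10.55] rot [ 0.006 -0.006  0.004] at [ 558.8 -299.2  180.6] w 45.4
```

move_arm(increments=[[[0,-0.5,-0.9,0,0.006,-0.006,0.004],[0,0,0,2,0,0,0],[0,0,0,3,0,0,0],[0,0,0,3,0,0,0],[0,0,0,2,0,0,0],[0,0,0,0,0,0,0],[0,0,0,0,0,0,0]]])

```text
time_s: 25.25
ee_pos: [568.7, -308.5, 80.9]
ee_rot: [-179.7, 0.5, -179.8]
force: [-0.1, 0.4, -1.5]
gripper_width: 45.3
```

```bash
python3 to.py 565 -308 46.5
```

```text
shift cm [0.39 0.08 3.44] rot [-0.006  0.008  0.004] at [ 568.7 -308.5   80.9] w 45.3
```

move_arm(increments=[[[0,0.4,0.08,0.4,-0.006,0.008,0.004],[0,0,0,1,0,0,0],[0,0,0,1,0,0,0],[0,0,0,0.5,0,0,0],[0,0,0,0,0,0,0],[0,0,0,0,0,0,0]]])

```text
time_s: 26.0
ee_pos: [565.6, -308.5, 52.1]
ee_rot: [-179.9, 0.2, -180.0]
force: [0.0, -0.2, -1.2]
gripper_width: 45.7
```

```bash
python3 to.py 565 -308 46.5
```

```text
shift cm [0.06 0.05 0.56] rot [-0.001  0.003  0.   ] at [ 565.6 -308.5   52.1] w 45.7
```

move_arm(increments=[[[0,0,0,0.5,0,0,0],[0,0,0,0.1,0,0,0],[0,0,0,0,0,0,0],[0.72,0,0,0,0,0,0],[0.72,0,0,0,0,0,0],[0.72,0,0,0,0,0,0],[0.72,0,0,0,0,0,0],[0.72,0,0,0,0,0,0],[0.72,0,0,-3,0,0,0],[0.72,0,0,-4,0,0,0],[0.72,0,0,-4,0,0,0],[0.72,0,0,-2.5,0,0,0]]])

```text
time_s: 27.5
ee_pos: [564.4, -307.9, 183.1]
ee_rot: [180.0, -0.0, -180.0]
force: [0.4, -0.2, 0.6]
gripper_width: 65.5
```

move_arm(increments=[[[0.72,-1,5,0,0,0,0],[0.72,-1,5,0,0,0,0],[0.72,-1,5,0,0,0,0],[0.72,-1,5,0,0,0,0],[0.72,-1,5,0,0,0,0],[0.72,-1,5,0,0,0,0],[0.72,-1,5,0,0,0,0],[0.72,-1,4,0,0,0,0],[0.72,0,2,0,0,0,0],[0.72,0,0.5,1.5,0,0,0],[0.72,0,0,1.5,0,0,0],[0.72,0,0,0,0,0,0]]])

```text
time_s: 29.0
ee_pos: [648.0, 114.5, 153.0]
ee_rot: [-179.7, 0.3, 179.7]
force: [-0.2, 0.6, -0.0]
gripper_width: 65.7
```

```bash
python3 to.py 650 120.3 37
```

```text
shift cm [-0.13  0.65 11.6 ] rot [-0.006  0.006 -0.005] at [648.  114.5 153. ] w 65.7
```

move_arm(increments=[[[0.72,0,0.6,1,-0.006,0.006,-0.005],[0.72,0,0,2,0,0,0],[0.72,0,0,3,0,0,0],[0.72,0,0,3,0,0,0],[0.72,0,0,2,0,0,0],[0.72,0,0,0,0,0,0],[0.72,0,0,0,0,0,0]]])

```text
time_s: 29.88
ee_pos: [649.7, 116.7, 39.7]
ee_rot: [179.9, 0.1, 179.7]
force: [0.5, -0.7, -0.4]
gripper_width: 66.0
```

```bash
python3 to.py 650 120.3 37
```

```text
shift cm [-0.03  0.36  0.27] rot [ 0.002  0.002 -0.006] at [649.7 116.7  39.7] w 66.0
```

move_arm(increments=[[[0.72,0,0.36,0,0.002,0.002,-0.006],[0.72,0,0,0,0,0,0],[0.72,0,0,0,0,0,0],[0,0,0,0,0,0,0],[0,0,0,0,0,0,0],[0,0,0,0,0,0,0],[0,0,0,0,0,0,0],[0,0,0,0,0,0,0],[0,0,0,0,0,0,0],[0,0,0,0,0,0,0],[0,0,0,0,0,0,0]]])

```text
time_s: 31.25
ee_pos: [651.5, 120.6, 42.8]
ee_rot: [180.0, 0.3, -180.0]
force: [0.6, -0.1, 0.9]
gripper_width: 43.4
```

move_arm(increments=[[[0,0,0,-2,0,0.005,0],[0,0,0,-4,0,0,0],[0,0,0,-4,0,0,0],[0,0,0,-4,0,0,0],[0,1.9,-4,0,0,0,0],[0,1.9,-5,0,0,0,0],[0,1.9,-5,0,0,0,0],[0,1.9,-5,0,0,0,0],[0,1.9,-5,0,0,0,0],[0,1.9,-5,0,0,0,0],[0,1.9,-5,0,0,0,0],[0,1.6,-4,0,0,0,0]]])

```text
time_s: 32.75
ee_pos: [495.4, -266.9, 179.3]
ee_rot: [179.9, -0.9, -179.5]
force: [1.4, 0.5, -3.2]
gripper_width: 43.1
```

move_arm(increments=[[[0,0.3,-1.5,0,0,0,0],[0,0,0,0,0,0,0],[0,0,0,0,0,0,0]]])

```text
time_s: 33.12
ee_pos: [491.0, -282.7, 177.7]
ee_rot: [179.7, -1.1, -179.8]
force: [0.4, 0.4, -2.6]
gripper_width: 43.5
```

```bash
python3 to.py 491.5 -292 75; python3 - <<'E'
from h import *
t=grab('top');s=grab('side');np.savez('f2.npz',tc=t['color'],tw=world(t),sc=s['color'],sw=world(s))
im=np.hstack([cv2.resize(t['color'][135:255,110:420],(500,194)),cv2.resize(s['color'][120:360,230:430],(233,280))[:194]]) if 0 else np.hstack([cv2.resize(t['color'],(400,300)),cv2.resize(s['color'],(400,300))]);save(im,'p2.png')
E
```

```text
shift cm [-0.24 -0.97 10.27] rot [ 0.004 -0.019  0.004] at [ 491.  -282.7  177.7] w 43.5
```

View pics/p2.png

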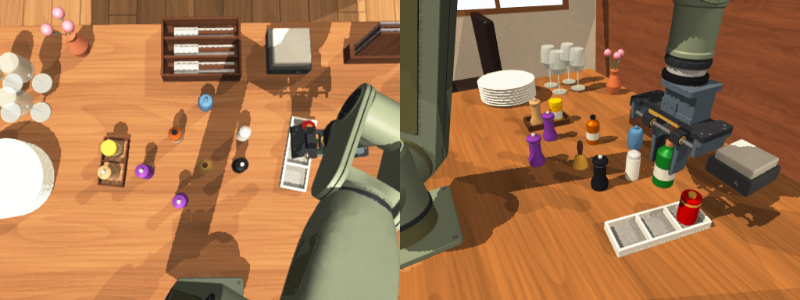

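Mill and mustard stand in the wooden caddy ((105,172) and (108,148)), the lantern in the white caddy's far well ((688,207) side), and the oil is upright in the jaws.

move_arm(increments=[[[0,-0.2,-0.9,0,0.004,-0.018,0.004],[0,0,0,2,0,0,0],[0,0,0,3,0,0,0],[0,0,0,3,0,0,0],[0,0,0,1.5,0,0,0],[0,0,0,0,0,0,0],[0,0,0,0,0,0,0]]])

```text
time_s: 34.1
ee_pos: [497.9, -291.9, 83.2]
ee_rot: [-179.7, 0.5, -179.7]
force: [-1.1, 0.8, -3.0]
gripper_width: 43.4
```

```bash
python3 to.py 491.5 -292 48
```

```text
shift cm [0.68 0.01 3.52] rot [-0.005  0.009  0.006] at [ 497.9 -291.9   83.2] w 43.4
```

move_arm(increments=[[[0,0.65,0,0.4,-0.005,0.009,0.006],[0,0,0,1,0,0,0],[0,0,0,1,0,0,0],[0,0,0,0.5,0,0,0],[0,0,0,0,0,0,0],[0,0,0,0,0,0,0]]])

```text
time_s: 34.85
ee_pos: [492.2, -292.7, 54.0]
ee_rot: [-179.9, 0.2, 180.0]
force: [-0.6, 0.1, -2.7]
gripper_width: 43.4
```

```bash
python3 to.py 491.5 -292 48
```

```text
shift cm [0.07 0.07 0.6 ] rot [-0.002  0.003 -0.001] at [ 492.2 -292.7   54. ] w 43.4
```

move_arm(increments=[[[0,0,0.05,0.5,0,0,0],[0,0,0,0.1,0,0,0],[0,0,0,0,0,0,0],[0.72,0,0,0,0,0,0],[0.72,0,0,0,0,0,0],[0.72,0,0,0,0,0,0],[0.72,0,0,0,0,0,0],[0.72,0,0,0,0,0,0],[0.72,0,0,-3,0,0,0],[0.72,0,0,-4,0,0,0],[0.72,0,0,-4,0,0,0],[0.72,0,0,-2.5,0,0,0]]])

```text
time_s: 36.35
ee_pos: [491.5, -291.7, 186.0]
ee_rot: [-179.9, 0.1, 180.0]
force: [-0.1, 0.3, 0.4]
gripper_width: 65.9
```

move_arm(increments=[[[0.72,-1.5,4,0,0,0,0],[0.72,-1.5,4.5,0,0,0,0],[0.72,-1.5,4.5,0,0,0,0],[0.72,-1.2,3.5,0,0,0,0],[0.72,0,1,1,0,0,0],[0.72,0,0,2,0,0,0],[0.72,0,0,1,0,0,0],[0.72,0,0,0,0,0,0],[0.72,0,0,0,0,0,0]]])

```text
time_s: 37.48
ee_pos: [550.9, -115.7, 147.3]
ee_rot: [-179.7, 0.4, 179.8]
force: [0.1, 0.1, 0.7]
gripper_width: 65.8
```

```bash
python3 to.py 553 -112 37
```

```text
shift cm [-0.12  0.44 11.03] rot [-0.006  0.008 -0.004] at [ 550.9 -115.7  147.3] w 65.8
```

move_arm(increments=[[[0.72,0,0.4,1,-0.006,0.008,-0.004],[0.72,0,0,2,0,0,0],[0.72,0,0,3,0,0,0],[0.72,0,0,3,0,0,0],[0.72,0,0,1.2,0,0,0],[0.72,0,0,0,0,0,0],[0.72,0,0,0,0,0,0]]])

```text
time_s: 38.35
ee_pos: [554.0, -112.6, 44.2]
ee_rot: [-180.0, 0.3, 179.9]
force: [0.0, -0.8, -0.0]
gripper_width: 66.1
```

```bash
python3 to.py 553 -112 38
```

```text
shift cm [0.1  0.06 0.62] rot [-0.     0.006 -0.001] at [ 554.  -112.6   44.2] w 66.1
```

move_arm(increments=[[[0.72,0.1,0.06,0.6,0,0.006,0],[0.72,0,0,0,0,0,0],[0.72,0,0,0,0,0,0],[0,0,0,0,0,0,0],[0,0,0,0,0,0,0],[0,0,0,0,0,0,0],[0,0,0,0,0,0,0],[0,0,0,0,0,0,0],[0,0,0,0,0,0,0],[0,0,0,0,0,0,0],[0,0,0,0,0,0,0],[0,0,0,0,0,0,0]]])

```text
time_s: 39.85
ee_pos: [554.5, -112.4, 40.3]
ee_rot: [-179.9, 0.2, 179.9]
force: [-0.5, -0.7, -1.0]
gripper_width: 39.2
```

move_arm(increments=[[[0,0,0,-2,0,0,0],[0,0,0,-4,0,0,0],[0,0,0,-4,0,0,0],[0,0,0,-4,0,0,0],[0,3,-3.5,0,0,0,0],[0,3.5,-4,0,0,0,0],[0,3.5,-4,0,0,0,0],[0,2.5,-3,0,0,0,0],[0,0.5,-0.8,0,0,0,0],[0,0,0,0,0,0,0],[0,0,0,0,0,0,0],[0,0,0,0,0,0,0]]])

```text
time_s: 41.35
ee_pos: [420.6, -266.3, 181.6]
ee_rot: [179.9, -0.1, -179.8]
force: [0.5, 0.2, -1.3]
gripper_width: 39.2
```

```bash
python3 to.py 417.5 -276 80
```

```text
shift cm [ 0.3  -0.98 10.16] rot [ 0.001 -0.001  0.003] at [ 420.6 -266.3  181.6] w 39.2
```

move_arm(increments=[[[0,0.6,-0.9,0,0.001,0,0.003],[0,0,0,2,0,0,0],[0,0,0,3,0,0,0],[0,0,0,3,0,0,0],[0,0,0,1.5,0,0,0],[0,0,0,0,0,0,0],[0,0,0,0,0,0,0]]])

```text
time_s: 42.22
ee_pos: [416.2, -277.1, 85.3]
ee_rot: [-179.8, 0.1, -179.7]
force: [-0.1, -0.7, -1.3]
gripper_width: 39.3
```

```bash
python3 to.py 417.5 -276 45.5
```

```text
shift cm [-0.12  0.12  3.98] rot [-0.003  0.001  0.005] at [ 416.2 -277.1   85.3] w 39.3
```

move_arm(increments=[[[0,-0.1,0.12,0.6,-0.003,0.001,0.005],[0,0,0,1.2,0,0,0],[0,0,0,1.2,0,0,0],[0,0,0,0.6,0,0,0],[0,0,0,0,0,0,0],[0,0,0,0,0,0,0]]])

```text
time_s: 42.98
ee_pos: [418.1, -276.4, 48.0]
ee_rot: [-179.9, 0.1, 180.0]
force: [0.5, -0.5, -1.7]
gripper_width: 39.1
```

```bash
python3 to.py 417.5 -276 45.5
```

```text
shift cm [0.06 0.04 0.25] rot [-0.002  0.002 -0.   ] at [ 418.1 -276.4   48. ] w 39.1
```

Lower, release, rise, then swing away to the open area for a check.

move_arm(increments=[[[0,0,0,0.25,0,0,0],[0,0,0,0,0,0,0],[0,0,0,0,0,0,0],[0.72,0,0,0,0,0,0],[0.72,0,0,0,0,0,0],[0.72,0,0,0,0,0,0],[0.72,0,0,0,0,0,0],[0.72,0,0,0,0,0,0],[0.72,0,0,-3,0,0,0],[0.72,0,0,-4,0,0,0],[0.72,0,0,-4,0,0,0],[0.72,0,0,-4,0,0,0]]])

```text
time_s: 44.48
ee_pos: [416.5, -275.3, 197.6]
ee_rot: [179.9, -0.1, 180.0]
force: [-0.5, -0.6, -0.1]
gripper_width: 65.9
```

move_arm(increments=[[[0.72,1,4.5,-2,0,0,0],[0.72,1,5,-2,0,0,0],[0.72,0.5,5,0,0,0,0],[0.72,0.5,5,0,0,0,0],[0.72,0,5,0,0,0,0],[0.72,0,3,0,0,0,0],[0.72,0,0,0,0,0,0],[0.72,0,0,0,0,0,0],[0.72,0,0,0,0,0,0],[0.72,0,0,0,0,0,0]]])

```text
time_s: 45.72
ee_pos: [387.9, 3.6, 242.6]
ee_rot: [-179.8, 0.5, 179.7]
force: [0.2, 0.1, -0.8]
gripper_width: 65.8
```

```bash
python3 - <<'E'
from loc import *
t=grab('top');s=grab('side');T=world(t);S=world(s).reshape(-1,3);Tf=T.reshape(-1,3);A=np.r_[S,Tf]
W={}
for n,(c,L) in {'wood':((470,308),158),'white':((490,-292),234)}.items():
    q=A[(A[:,2]>17)&(A[:,2]<25)&(abs(A[:,0]-c[0])<L/2+15)&(abs(A[:,1]-c[1])<75)]
    R=cv2.minAreaRect(q[:,:2].astype(np.float32));print(n,len(q),R);W[n]=R
G={'mill_light':(432,312),'mustard':(508,304),'lantern':(564,-308),'oil':(490,-292),'salt':(416,-276),'mill_black':(452,-98),'vinegar':(550.7,104)}
for n,g in G.items():
    _,r,z0,z1,h=OB[n]
    z0=max(z0,30);N=A[(np.hypot(A[:,0]-g[0],A[:,1]-g[1])<34)]
    (c,k,e)=fit(A,np.array(g,float),r,z0,z1);m=(z0+z1)/2
    lo=fit(A,c,r,z0,m)[0];hi=fit(A,c,r,m,z1)[0]
    o=''
    if n[-5:]!='black' and n!='vinegar':
        (cc,(w,hh),an)=W['wood' if n in('mill_light','mustard') else 'white'];a=np.deg2rad(an+90);d=c-cc
        o=np.round([d@[np.cos(a),np.sin(a)],d@[-np.sin(a),np.cos(a)]],1)
    print(n,c.round(1),k,'maxz %.0f'%N[:,2].max(),'hi-lo',(hi-lo).round(1),'in caddy',o)
print(monitor.state()['ee_pos'].round())
save(np.hstack([cv2.resize(t['color'][130:260,110:430],(480,195)),]),'e1.png') if 0 else None
im=np.vstack([cv2.resize(t['color'][125:275,110:430],(640,300)),cv2.resize(s['color'][110:340,150:420],(352,300)) if 0 else cv2.resize(s['color'][120:340,140:500],(640,300))[:300]]);save(im,'e1.png')
E
```

```text
wood 735 ((469.1097106933594, 306.43524169921875), (85.16127014160156, 159.73963928222656), 83.4533920288086)
white 2091 ((489.4140930175781, -291.7494201660156), (83.85125732421875, 236.2255859375), 78.07019805908203)
mill_light [433.1 312.8] 221 maxz 110 hi-lo [-0.3  0. ] in caddy [36.5 -2.3]
mustard [507.9 304.7] 336 maxz 91 hi-lo [-0.   0.3] in caddy [-38.7  -2.7]
lantern [ 564.9 -308.2] 527 maxz 89 hi-lo [-0.2  0. ] in caddy [-77.3   0.5]
oil [ 491.  -292.3] 523 maxz 110 hi-lo [0.4 0.2] in caddy [-1.7  0.2]
salt [ 416.9 -276.2] 460 maxz 96 hi-lo [0.1 0. ] in caddy [74.2 -0.2]
mill_black [452.  -97.9] 243 maxz 354 hi-lo [-0.  -0.1] in caddy 
vinegar [550.8 104.1] 273 maxz 106 hi-lo [0.1 0.5] in caddy 
[388.   4. 243.]
```

View pics/e1.png

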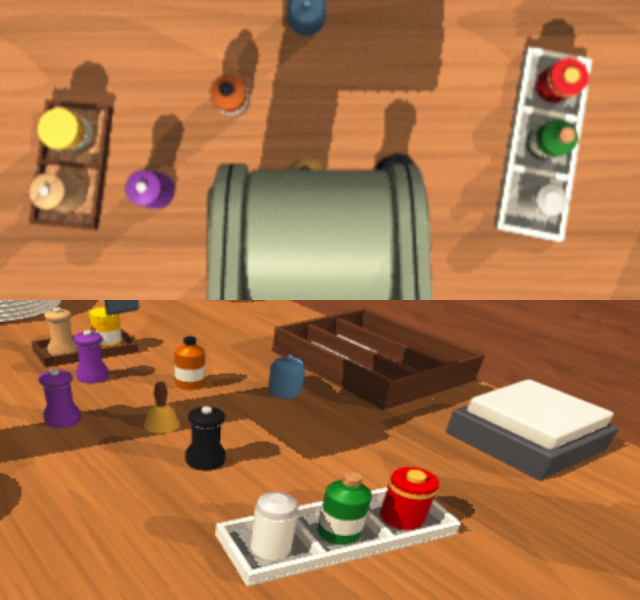

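All five are upright, centred within about 3 mm and at floor height. The gripper is clear of everything, so I'm handing in.

```bash
python3 -c "
from workcell import job
print(job.job_done())"
```

```text
the job is handed in; nothing more can be done
None
```

I put all five things into their caddies and handed the job in at about 46 s of the 120 s allowed. The interface gives no verdict, so this rests on my own last camera checks.

- **Wooden caddy:** the light mill is in the near well and the mustard in the far one.
- **White caddy:** the salt is in the near well, the oil in the middle and the lantern in the far one.
- **Last checks:** each of the five measured within about 3 mm of its well centre (17 mm allowed). All stood upright, with tops about 5 mm higher than at the start, which fits the 5 mm well floor. The black mill and vinegar bottle had not measurably moved, and the gripper was about 240 mm above the table, touching nothing.
- **Disagreements:** the jaws closed to about 40 mm on the light mill instead of its 34 mm waist, so they probably closed on its head. It was lifted and set down upright all the same. The wooden caddy's final outline measured about 2–3 mm too large in each direction, probably because its rim was partly hidden, so the positions in it are good to about 2 mm.

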